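Close the nib canisters and put the pencil away

ROBOT

A 7-joint arm with a two-finger parallel gripper is mounted at the origin on the work surface. World frame = base frame: x ahead of the robot, y to its left, z up, the work surface at z = 0. Lengths are in m, angles in rad, forces in N, time in s.
With the tool pointing down it reaches from about 0.425 to 1.025 m from the base axis. Payload 9.4 kg.
Tool frame: the origin (TCP) lies at the very end of the fingers, on their centre line; the grasp point (between the pads) lies 19 mm behind it; z points along the fingers, y is the line along which they close (so a half turn about z gives the same grasp; the last joint's range is limited). The gripper opens to 85 mm and grips with 20 to 120 N. Pads are 22 mm wide; open, the fingers measure 114 mm over their backs; the gripper's body (76 mm by 85 mm) begins 54 mm behind the grasp point. The pads swing forward as they close: fully open they stand 13 mm farther back than shut.
Start: joints at [1.096, 0.599, -0.003, 1.599, 0.002, 0.943, -0.08], TCP at [0.281, -0.668, 0.231] pointing down, gripper open.
Joint ranges: [-2.57, 2.57], [-0.35, 1.97], [-1.29, 1.29], [0.11, 2.56], [-1.05, 4.19], [0.11, 1.86], [-2.63, 2.63]. Speed limits (rad/s): [2.22, 2.22, 3.01, 3.01, 3.14, 3.14, 3.14].

INTERFACE

Orientations are given as a unit quaternion [x, y, z, w].
In Python, from plant import * gives the robot as it stands.
- The arm moves only by the shell command python3 -m crank 'ROWS' [FORCE]. ROWS is JSON, a list that holds one entry, the list of rows, each a list of 7 numbers: the closure, from -1 (fully open) to 1 (shut), then the shift along the world's x, y, z in units of 40 mm (1.0 is 40 mm), then the turn, a rotation vector about the world's x, y, z in units of 6 degrees (1.0 is 6 degrees). In form: [[[hand, dx, dy, dz, wx, wy, wz], ...]]. A call has 1 to 10 rows; each row shifts and turns the commanded pose from where the row before left it; what a row does not reach is not made up. A row lasts 1/12 s, in which the tool goes at most 41.7 mm and 7.16 degrees, less where a joint would pass 70% of its speed; a pose out of reach is approached as far as the arm can. A call is refused whole if a number of a shift passes 1 or a number of a turn 1, either way. A call with a gripper value outside its range is refused whole. The fingers move at their own pace and stop on an object; FORCE is the grip in N (left out, the last holds). Time passes only in rows, so rows that do not move let the fingers close. It gives the time, the measured TCP pose, the force, the opening and the grip force at its end, in the units of the state.
- observe(): the state, without advancing time (a new reading comes with each control period).
- grab_frame(name): name is "scene" or "top" or "wrist"; returns the picture (420x560x3 uint8, red, green, blue); there is no depth.
- calibration(name): a dict with "fx", "fy", "cx", "cy" (pixels), "extrinsics" (4x4, takes a point from camera to world coordinates); the wrist camera has in their place "tool_from_camera" (4x4, takes a point from camera to tool coordinates, whose origin is the TCP and whose axes are the flange's). Camera axes: x right, y up, looking along -z (the intrinsics and any distortion apply to the point x, -y, -z); pixel columns grow to the right and rows downward; lengths in m; the calibration is good to about 2 mm. The wrist camera is an equidistant fisheye: a pixel r from the principal point sees the ray r / f radians off the axis. A picture is of the moment at which its call begins: read the wrist's pose just before it. calibration takes no time and is no camera call.
- close_job(): hands the job in; it is judged then, once.
The state is a dict: "t": time; "q": joint angles; "qvel": joint speeds; "tau": joint torques, N m; "tool_pos": TCP position; "tool_rot": TCP orientation; "force": force on the tool from outside, world axes, zero at the start; "moment": the same for the moment, N m; "opening": finger opening in m; "gripper_force": force on a finger pad.
Only numpy, scipy, OpenCV 4.12 (cv2) and the standard library are available. Lean on these libraries where they do the work, as an engineer would, in place of code of your own. Each camera call takes 0.05 s, during which the arm holds its last target. There are 200 camera calls.

TASK

Close up the wood-burning nib canisters: take the red pencil out of the open one and stand it, point up, in the blue cup, put the loose lid on that canister, and press its lid and the lid that is standing proud on another canister down until both are fully home with no orange showing. The third canister is already shut; leave everything else on the bench where it is and keep the cup standing.

Things in the scene. Friction and masses are not known exactly. Their poses are not given: they have to be found in the camera images.
- can_a: The open canister: fixed aluminium nib canister, 70 mm diameter, 95 mm high, wall 5, floor 5, bore 60 mm. An orange seal ring (inner radius 30.5 mm) stands 7 mm above its rim; about 8 N on a lid slides it down into the wall, where it stays. Origin under its centre, z up. The pencil leans in it at the start.
- can_b: The canister whose lid stands proud: fixed aluminium nib canister, 70 mm diameter, 95 mm high, wall 5, floor 5, bore 60 mm. An orange seal ring (inner radius 30.5 mm) stands 7 mm above its rim; about 8 N on a lid slides it down into the wall, where it stays. Origin under its centre, z up. lid_b rests on its seal.
- can_c: The canister that is already shut: the same aluminium canister, its wooden lid fixed home, knob top 123 mm above its underside. An obstacle; origin under its centre.
- lid_a: The loose lid of can_a, lying knob up between two sanding blocks on its own +y and -y sides (free along its x): wooden lid, z up, origin at centre of underside: orange plug 57 mm diameter from 0 to 16 mm, flange 74 mm diameter to 22 mm, round knob 26 mm diameter to 44 mm. 
- lid_b: The lid standing 7 mm proud on can_b: wooden lid, z up, origin at centre of underside: orange plug 57 mm diameter from 0 to 16 mm, flange 74 mm diameter to 22 mm, round knob 26 mm diameter to 44 mm. Proud, its origin is 86 mm above the canister's underside; home, 79 mm: the flange meets the metal rim and no orange shows (lid_a the same on can_a).
- pencil: thick red round pencil, 10 mm diameter, 174 mm long, the last 20 mm tapering to the point; origin at the centre of its blunt foot, z along it to the point. At the start it stands foot down in can_a, leaning about 28 degrees towards can_a's +x.
- cup: blue ceramic cup without handle, loose, 84 mm diameter at the rim, 95 mm high, walls 4 mm; origin under its centre, z up.
- cup_in (a point): centre of the cup's inner floor
- block_grey: grey sanding block 90 x 50 x 40 mm high (long side along its x), standing about 83 mm to the +y side of lid_a's centre; origin under its centre. Bystander.
- block_cork: cork sanding block 90 x 50 x 40 mm high (long side along its x), standing about 83 mm to the -y side of lid_a's centre; origin under its centre. Bystander.
- hook_block: pale wooden block 110 x 60 x 45 mm high with a bent brass hook rising to 103 mm; origin under its centre. Bystander.
- glue: white glue bottle with red cap, 52 mm diameter, 140 mm high; origin under its centre. Bystander.
- tape: yellow roll 90 mm across, 24 mm high, lying flat; origin under its centre. Bystander.
- plaque: decorated plywood panel 130 x 230 x 8 mm lying flat; origin under its centre. Bystander.
- eraser: blue and pink eraser 40 x 22 x 13 mm lying on the plaque; origin under its centre. Bystander.
Not all that is in view belongs to the job. What is shaped like the can_b but green or pink is not meant.

How it is judged:
At the end, for the whole second after the job is handed in: lid_a on can_a and lid_b on can_b, each fully home (within 2 mm of its lowest position, centred within 5 mm, level, at rest); the pencil at rest in the cup, point up, its foot on the cup's floor (within 12 mm), leaning less than 43 degrees; the cup standing (z of lid_a in the frame of can_a between 0.075 and 0.081 m and horizontal distance between lid_a and can_a below 0.005 m and angle between each of lid_a, lid_b's own z axis and vertical below 0.06 rad and linear speed of each of lid_a, lid_b below 0.02 m/s and z of lid_b in the frame of can_b between 0.075 and 0.081 m and horizontal distance between lid_b and can_b below 0.005 m and horizontal distance between pencil and cup_in below 0.038 m and z of pencil in the frame of cup_in between -0.003 and 0.012 m and angle between pencil's own z axis and vertical below 0.75 rad and linear speed of pencil below 0.03 m/s and angle between cup's own z axis and vertical below 0.1 rad); the robot touches nothing.
It fails at once if a bystander (block, glue, tape, plaque, eraser) is pushed more than 3 cm from its place (distance of any of block_grey, block_cork, hook_block, glue, tape, plaque, eraser from where it was at the start of the episode above 0.03 m).
It fails at once if the cup is tipped over (angle between cup's own z axis and vertical above 0.6 rad).
It also fails if it takes over 64 s, if anything falls off the work surface, if the arm or the gripper's body presses on something with over 40 N, if the wrist force passes 120 N, or if a joint passes its speed limit or range.

## Working session

There is one attempt and no reset: what is moved stays moved. The work goes in short steps, Python scripts to look and compute and a shell command to move; the robot and the scene stay as the last step left them, time stands still between calls to the robot, and variables do not carry over. Pictures are saved under pics/ and viewed, at most 14 in all, crops included, and the job is handed in when it is done.

```bash
mkdir -p pics; ls; python3 - <<'E'
from plant import *
import cv2,numpy as np
s=observe();print(s['t'],s['tool_pos'],s['tool_rot'],s['opening'],s['force'])
a=grab_frame("scene");b=grab_frame("top")
cv2.imwrite('pics/scene0.png',a[:,:,::-1]);cv2.imwrite('pics/top0.png',b[:,:,::-1])
for n in("scene","top","wrist"):
  c=calibration(n);print(n,{k:np.round(v,4).tolist() if not isinstance(v,str) else v for k,v in c.items()})
E
```

```text
pics
0.0 [ 0.28064701 -0.66795497  0.23043066] [ 9.80280509e-01  1.97609498e-01 -2.19992283e-04 -7.50142742e-04] 0.08526708940788008 [0.64364696 0.22459633 0.15564091]
scene {'fx': 472.9416, 'fy': 472.9416, 'cx': 278.8053, 'cy': 214.4818, 'extrinsics': [[-0.8482, -0.3627, 0.3859, 0.9823], [0.5296, -0.5758, 0.6229, 0.6485], [-0.0037, 0.7328, 0.6805, 0.7548], [0.0, 0.0, 0.0, 1.0]]}
top {'fx': 470.1885, 'fy': 470.1885, 'cx': 277.2557, 'cy': 210.0014, 'extrinsics': [[-0.0048, 0.999, -0.0442, 0.5483], [-0.9999, -0.0042, 0.0142, 0.0271], [0.0141, 0.0443, 0.9989, 1.2557], [0.0, 0.0, 0.0, 1.0]]}
wrist {'fx': 325.1923, 'fy': 325.1923, 'cx': 286.2408, 'cy': 204.1671, 'tool_from_camera': [[0.0009, 0.9656, 0.2601, 0.0659], [1.0, -0.0011, 0.0009, -0.0006], [0.0011, 0.2601, -0.9656, -0.1437], [0.0, 0.0, 0.0, 1.0]]}
```

View pics/top0.png

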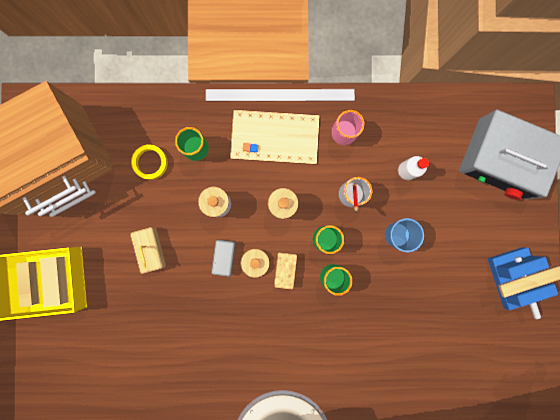

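View pics/scene0.png

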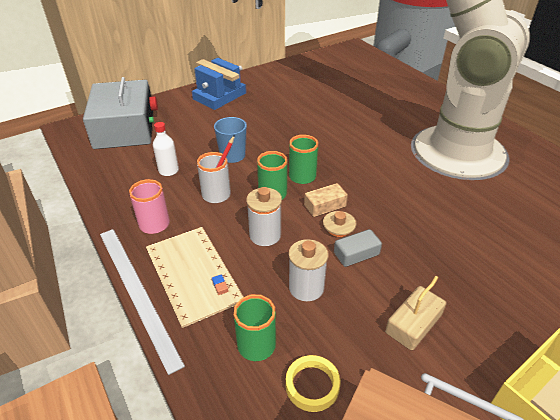

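```bash
cat > h.py <<'E'
from plant import *
import cv2,numpy as np
from scipy.spatial.transform import Rotation as R
def ray(name,uv,state=None):
    c=calibration(name);x=(uv[0]-c['cx'])/c['fx'];y=(uv[1]-c['cy'])/c['fy']
    if name=='wrist':
        r=np.hypot(x,y);k=np.sin(r)/max(r,1e-9);d=np.array([x*k,-y*k,-np.cos(r)])
        W=np.eye(4);W[:3,:3]=R.from_quat(state['tool_rot']).as_matrix();W[:3,3]=state['tool_pos']
        T=W@np.array(c['tool_from_camera'])
    else: d=np.array([x,-y,-1]);T=np.array(c['extrinsics'])
    d=T[:3,:3]@d;return T[:3,3],d/np.linalg.norm(d)
def onz(r,z): o,d=r;return o+d*(z-o[2])/d[2]
def tri(r1,r2):
    (a,d),(b,e)=r1,r2
    s=np.linalg.lstsq(np.c_[d,-e],b-a,rcond=None)[0];p=a+s[0]*d;q=b+s[1]*e
    return (p+q)/2,np.linalg.norm(p-q)
def hsv(im):return cv2.cvtColor(im,cv2.COLOR_RGB2HSV)
def blob(im,lo,hi,roi,big=True):
    x0,y0,x1,y1=roi;m=cv2.inRange(hsv(im)[y0:y1,x0:x1],lo,hi)
    n,l,s,c=cv2.connectedComponentsWithStats(m);i=1+np.argmax(s[1:,4]);
    cn=max(cv2.findContours((l==i).astype(np.uint8),0,1)[0],key=len)+[x0,y0]
    return cn[:,0],s[i,4],c[i]+[x0,y0]
E
python3 - <<'E'
from h import *
s=cv2.imread('pics/scene0.png');t=cv2.imread('pics/top0.png')
c=np.hstack([cv2.resize(s[130:310,185:345],None,fx=3,fy=3,interpolation=2),cv2.resize(t[170:290,195:300],None,fx=3,fy=3,interpolation=2)[:540].copy() if 0 else cv2.resize(t[175:305,195:300],(315,540)) ])
cv2.imwrite('pics/crop1.png',c)
S=hsv(s[:,:,::-1].copy());T=hsv(t[:,:,::-1].copy())
for n,I,ps in(('S',S,[(264,191),(264,205),(252,203),(265,217),(308,246),(320,256),(308,269),(340,216),(340,228),(213,156),(225,152),(231,125)]),('T',T,[(214,201),(205,195),(283,203),(290,195),(256,264),(246,260),(358,178),(355,198),(405,220),(405,236)])):
  for p in ps: print(n,p,I[p[1],p[0]])
E
```

```text
S (264, 191) [ 13 130 225]
S (264, 205) [ 20  95 231]
S (252, 203) [ 19  94 229]
S (265, 217) [ 23  10 201]
S (308, 246) [ 14 131 227]
S (320, 256) [ 18  92 230]
S (308, 269) [ 17 117 165]
S (340, 216) [ 13 134 225]
S (340, 228) [ 18  95 229]
S (213, 156) [ 60   1 197]
S (225, 152) [  1 185 237]
S (231, 125) [104 103 174]
T (214, 201) [ 15 158 237]
T (205, 195) [ 23  96 246]
T (283, 203) [ 15 154 241]
T (290, 195) [ 22 105 242]
T (256, 264) [ 15 156 237]
T (246, 260) [ 22 106 242]
T (358, 178) [ 15  84 255]
T (355, 198) [  1 235 220]
T (405, 220) [105 122 161]
T (405, 236) [106 121 198]
```

View pics/crop1.png

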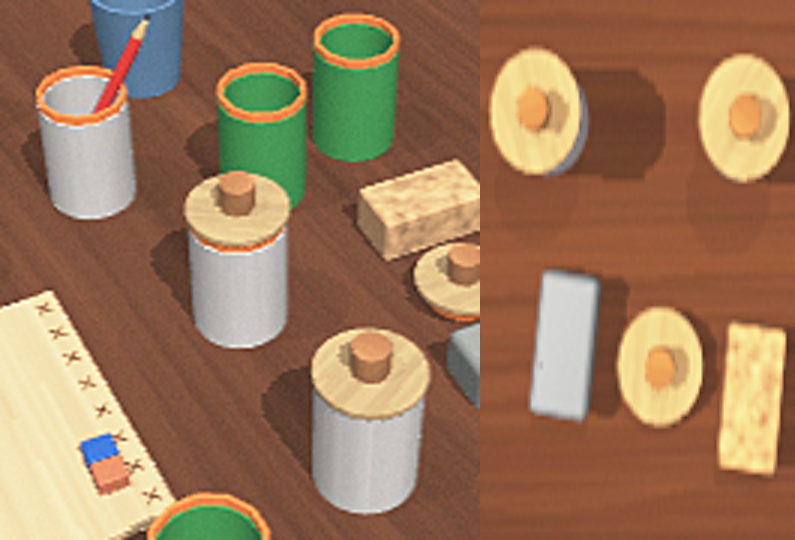

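The lid at scene (265,200) / top (283,203) shows an orange band over the rim, so that canister is can_b. The one at scene (308,255) / top (214,201) shows none, so it is can_c. The only open aluminium canister is at scene (213,160) / top (356,192), with the pencil in it; this is can_a. The green and pink ones aren't meant. lid_a is at top (255,263), scene (340,220), between the grey and cork blocks.

```bash
python3 - <<'E'
from h import *
s=cv2.imread('pics/scene0.png')[:,:,::-1].copy();t=cv2.imread('pics/top0.png')[:,:,::-1].copy()
np.set_printoptions(precision=4,suppress=True)
kn=((8,118,190),(17,175,255));wd=((8,60,190),(30,175,255))
for n,rs,rt in(('b',(244,183,286,210),(262,182,304,224)),('c',(286,236,332,270),(194,181,236,223)),('a',(320,206,360,238),(236,246,274,284))):
  k1=blob(s,*kn,rs);k2=blob(t,*kn,rt)
  f1=blob(s,*wd,rs);f2=blob(t,*wd,rt)
  # flange ellipse top view
  e2=cv2.fitEllipse(cv2.convexHull(f2[0]));
  # knob top in scene: ellipse fit on top part not robust; use centroid
  p,g=tri(ray('scene',k1[2]),ray('top',k2[2]))
  print(n,'knob centroid',k1[2],k2[2],p,g,'flange ell',e2[0],e2[1],[onz(ray('top',e2[0]),z)[:2] for z in(.022,.101,.108)], 'width mm',np.array(e2[1])/470.19*(1.256-.1)*1000)
og=((3,110,200),(20,255,255))
for im,nm,roi in((s,'scene',(193,148,233,178)),(t,'top',(338,172,376,210))):
  h=hsv(im)[roi[1]:roi[3],roi[0]:roi[2]];m=cv2.inRange(h,(6,90,200),(20,255,255))
  y,x=np.nonzero(m);e=cv2.fitEllipse(cv2.convexHull(np.c_[x,y].astype(np.float32)+np.float32(roi[:2])))
  print(nm,'ring',e,onz(ray(nm,e[0]),.102),onz(ray(nm,e[0]),.0))
  if nm=='scene':E1=e
print(tri(ray('scene',E1[0]),ray('top',e[0])))
bl=((98,60,70),(115,255,255))
for im,nm,roi in((s,'scene',(205,110,252,165)),(t,'top',(380,212,430,258))):
  c=blob(im,*bl,roi);e=cv2.fitEllipse(c[0]);print(nm,'cup',e,c[1],cv2.boundingRect(c[0]),onz(ray(nm,e[0]),.095))
for im,nm,roi in((s,'scene',(205,125,245,180)),(t,'top',(340,172,372,215))):
  h=hsv(im)[roi[1]:roi[3],roi[0]:roi[2]];m=cv2.inRange(h,(0,150,100),(5,255,255))|cv2.inRange(h,(174,150,100),(180,255,255))
  y,x=np.nonzero(m);P=np.c_[x,y].astype(np.float32)+np.float32(roi[:2]);
  l=cv2.fitLine(P,2,0,.01,.01).ravel();u=(P-l[2:])@l[:2];print(nm,'pencil',len(P),l[2:]+u.min()*l[:2],l[2:]+u.max()*l[:2],l[2:])
E
```

```text
b knob centroid [263.5541 190.4324] [285.2741 202.9481] [ 0.6142 -0.0077  0.125 ] 0.0027398633913217852 flange ell (282.5920104980469, 202.83871459960938) (29.929506301879883, 30.44422149658203) [array([ 0.6218, -0.0046]), array([ 0.6171, -0.0026]), array([ 0.6166, -0.0024])] width mm [73.5841 74.8496]
c knob centroid [308.5288 245.2212] [212.2069 201.0115] [0.6208 0.1679 0.1211] 0.00043027821167456956 flange ell (212.88221740722656, 201.21221923828125) (29.995708465576172, 30.158878326416016) [array([0.6268, 0.1783]), array([0.6217, 0.1686]), array([0.6213, 0.1678])] width mm [73.7469 74.148 ]
a knob centroid [339.8636 214.6212] [256.4118 263.0588] [0.464  0.0654 0.0397] 0.004204063659153431 flange ell (254.58396911621094, 262.7378234863281) (28.039459228515625, 28.551027297973633) [array([0.4653, 0.0694]), array([0.4707, 0.0667]), array([0.4711, 0.0664])] width mm [68.9373 70.195 ]
scene ring ((211.55079650878906, 161.36668395996094), (19.96919822692871, 30.00851058959961), 87.70053100585938) [ 0.648  -0.1847  0.102 ] [ 0.5958 -0.3149  0.    ]
top ring ((357.77947998046875, 192.03634643554688), (27.37433624267578, 32.70497512817383), 4.91305685043335) [ 0.6429 -0.1882  0.102 ] [ 0.6513 -0.2072  0.    ]
(array([ 0.6445, -0.1897,  0.0974]), np.float64(0.0027531560416029915))
scene cup ((231.17115783691406, 136.4674530029297), (30.378522872924805, 46.60982131958008), 168.16856384277344) 1061 (214, 117, 33, 46) [ 0.5571 -0.2614  0.095 ]
top cup ((404.8819885253906, 234.78768920898438), (32.35043716430664, 38.0349235534668), 94.17935180664062) 1008 (385, 218, 39, 34) [ 0.537 -0.305  0.095]
scene pencil 98 [218.2312 166.6139] [230.2031 142.6027] [224.5306 153.9796]
top pencil 65 [353.8422 185.9216] [355.73   206.2112] [354.8    196.2154]
```

```bash
python3 - <<'E'
import cv2,numpy as np
s=cv2.imread('pics/scene0.png');t=cv2.imread('pics/top0.png')
c=np.hstack([cv2.resize(s[110:190,190:255],(400,492),interpolation=2),cv2.resize(t[165:245,340:405],(400,492),interpolation=2)])
cv2.imwrite('pics/crop2.png',c)
E
```

```text
(no output)
```

View pics/crop2.png

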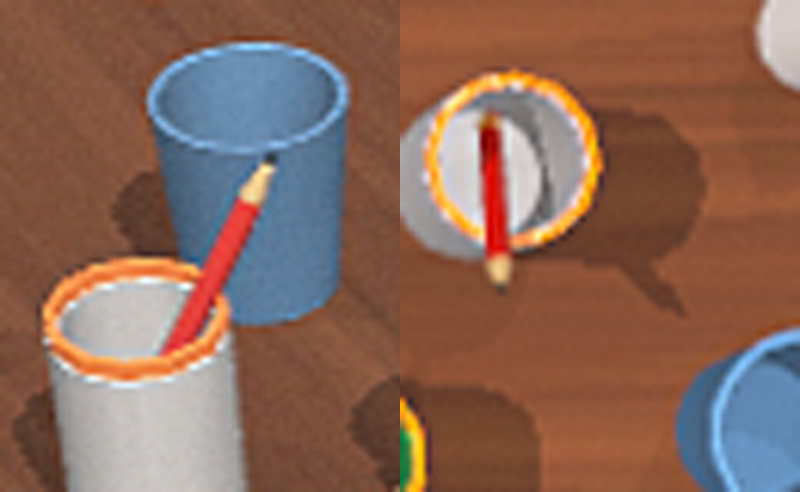

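can_b, can_c and can_a are confirmed. The pencil tip is at about scene (233.9,136.0), top (356.2,211.8). The cup rim is centred at about scene (230.3,125.8), top (407,235), and can_a's ring at about top (358.4,190.9).

```bash
python3 - <<'E'
from h import *
np.set_printoptions(precision=4,suppress=True)
for n,a,b in(('tip',(233.9,136),(356.25,211.8)),('ring',(212.3,161.7),(358.4,190.9)),('cup',(230.3,125.8),(407,235))):
  print(n,*tri(ray('scene',a),ray('top',b)))
# pencil axis = intersection of the two view planes
pl=[]
for nm,a,b in(('scene',(218.23,166.6),(233.9,136)),('top',(353.9,186),(356.25,211.8))):
  o,d=ray(nm,a);_,e=ray(nm,b);n=np.cross(d,e);n/=np.linalg.norm(n);pl.append((n,n@o))
d=np.cross(pl[0][0],pl[1][0]);d/=np.linalg.norm(d);d*=np.sign(d[2])
for z in(.005,.1,.128,.159):
  p=np.linalg.solve([pl[0][0],pl[1][0],[0,0,1]],[pl[0][1],pl[1][1],z]);print(z,p)
print('dir',d,np.degrees(np.arccos(d[2])))
E
```

```text
tip [ 0.5917 -0.1735  0.1577] 0.0006039350840374944
ring [ 0.6452 -0.1902  0.0967] 0.002210686116250449
cup [ 0.5354 -0.3104  0.0926] 0.002352294703421865
0.005 [ 0.6744 -0.1955  0.005 ]
0.1 [ 0.6226 -0.1819  0.1   ]
0.128 [ 0.6073 -0.1779  0.128 ]
0.159 [ 0.5904 -0.1735  0.159 ]
dir [-0.4755  0.1244  0.8709] 29.43807383491965
```

```bash
python3 -m crank '[[[-1,0.54,0.82,0,0,0,-0.42],[-1,0.54,0.82,0,0,0,-0.42],[-1,0.54,0.82,0,0,0,-0.42],[-1,0.54,0.82,0,0,0,-0.42],[-1,0.54,0.82,0,0,0,-0.42],[-1,0.54,0.82,0,0,0,-0.42],[-1,0.54,0.82,0,0,0,-0.42],[-1,0.54,0.82,0,0,0,-0.42],[-1,0.54,0.82,0,0,0,-0.42],[-1,0.54,0.82,0,0,0,-0.42]]]' && python3 -m crank '[[[-1,0.54,0.82,0,0,0,-0.42],[-1,0.54,0.82,0,0,0,-0.42],[-1,0.54,0.82,0,0,0,-0.42],[-1,0.54,0.82,0,0,0,-0.42],[-1,0.54,0.82,0,0,0,-0.42],[-1,0,0,0,0,0,0],[-1,0,0,0,0,0,0]]]'
python3 - <<'E'
from h import *
s=observe();w=grab_frame('wrist');cv2.imwrite('pics/w1.png',w[:,:,::-1])
print(s['tool_pos'],np.degrees(R.from_quat(s['tool_rot']).as_matrix()[:2,0]@np.array([0,1])),R.from_quat(s['tool_rot']).as_matrix().round(3),s['q'].round(2) if hasattr(s['q'],'round') else s['q'])
E
```

```text
t: 0.93
tool_pos: [0.4975, -0.3386, 0.2311]
tool_rot: [1.0, -0.022, -0.0, -0.0]
force: [1.2, -0.7, 0.4]
opening: 0.0854
gripper_force: 0.0
t: 1.52
tool_pos: [0.6061, -0.173, 0.2306]
tool_rot: [0.992, -0.128, -0.0, -0.0]
force: [-0.9, -0.7, -0.8]
opening: 0.0852
gripper_force: 0.0
[ 0.60606815 -0.17295354  0.23057314] -14.523376027229022 [[ 0.967 -0.253 -0.001]
 [-0.253 -0.967  0.001]
 [-0.001 -0.001 -1.   ]] [ 0.08  0.49  0.16  1.83 -0.1   0.83 -1.54]
```

View pics/w1.png

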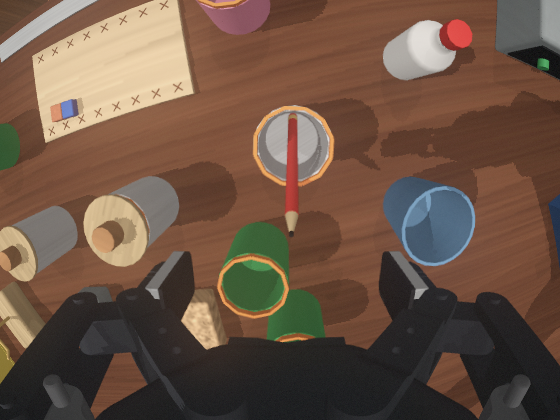

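The wrist picture shows can_a's ring centred near (293,146), the pencil upright in the picture along column ~291 with its tip at (291,235), the cup rim at (438,226), and lid_b at (120,230).

```bash
python3 - <<'E'
from h import *
np.set_printoptions(precision=4,suppress=True)
w=cv2.imread('pics/w1.png')[:,:,::-1].copy();s=observe()
x0,y0,x1,y1=245,98,342,195
m=cv2.inRange(hsv(w)[y0:y1,x0:x1],(5,120,130),(20,255,255));y,x=np.nonzero(m)
e=cv2.fitEllipse(cv2.convexHull(np.c_[x,y].astype(np.float32)+np.float32([x0,y0])));print(e)
r=ray('wrist',e[0],s);print('ring@.102',onz(r,.102),tri(r,ray('top',(358.4,190.9))),tri(r,ray('scene',(212.3,161.7))))
r=ray('wrist',(291.5,236),s);print('tip',onz(r,.158),tri(r,ray('top',(356.25,211.8))),tri(r,ray('scene',(233.9,136))))
for uv in((292,205),(293,125)):print(onz(ray('wrist',uv,s),.14 if uv[1]>200 else .01))
m=cv2.inRange(hsv(w)[175:275,370:485],(98,60,70),(115,255,255))
r=ray('wrist',(438.5,226),s);print('cup',onz(r,.095),tri(r,ray('top',(407,235))))
E
```

```text
((281.0248718261719, 140.5309600830078), (94.20722198486328, 109.79338836669922), 125.01839447021484)
ring@.102 [ 0.6514 -0.1823  0.102 ] (array([ 0.6484, -0.1851,  0.1134]), np.float64(0.008811441120673915)) (array([ 0.6496, -0.1817,  0.1031]), np.float64(0.003957318450971063))
tip [ 0.5882 -0.174   0.158 ] (array([ 0.5911, -0.1735,  0.1639]), np.float64(0.0024324831869973044)) (array([ 0.5895, -0.1743,  0.1573]), np.float64(0.0029857398824454304))
[ 0.6053 -0.1792  0.14  ]
[ 0.6591 -0.1965  0.01  ]
cup [ 0.5356 -0.3109  0.095 ] (array([ 0.5365, -0.3099,  0.0969]), np.float64(0.0003184121262248724))
```

```bash
python3 -m crank '[[[-0.3,0,-0.12,-0.7,0,0,0],[-0.3,0,0,-0.8,0,0,0],[-0.3,0,0,-0.8,0,0,0],[-0.3,0,0,-0.7,0,0,0],[1,0,0,0,0,0,0],[1,0,0,0,0,0,0],[1,0,0,0,0,0,0],[1,0,0,0,0,0,0],[1,0,0,0,0,0,0],[1,0,0,0,0,0,0]]]' 40
```

```text
t: 2.4
tool_pos: [0.6056, -0.1817, 0.1129]
tool_rot: [0.991, -0.131, 0.001, 0.0]
force: [0.2, -1.2, 2.5]
opening: 0.0085
gripper_force: 39.1
```

```bash
python3 -m crank '[[[1,-0.03,0,0.3,0,0,0],[1,-0.03,0,0.6,0,0,0],[1,0,0,0.8,0,0,0],[1,0,0,0.8,0,0,0],[1,0,0,0.8,0,0,0],[1,0,0,0,0,0,0]]]' && python3 -m crank '[[[1,-0.3,-0.3,0,0,0,0],[1,-0.6,-0.6,0,0,0,0],[1,-0.6,-0.6,0,0,0,0],[1,-0.6,-0.6,0,0,0,0],[1,-0.5,-0.6,0,0,0,0],[1,-0.3,-0.3,0,0,0,0],[1,0,0,0,0,0,0],[1,0,0,0,0,0,0]]]'
python3 - <<'E'
from h import *
s=observe();w=grab_frame('wrist');t=grab_frame('scene');cv2.imwrite('pics/w2.png',np.hstack([w[60:420,150:560],cv2.resize(t[60:240,130:330],(400,360))])[:,:,::-1]);print(s['tool_pos'])
E
```

```text
t: 2.9
tool_pos: [0.605, -0.1822, 0.251]
tool_rot: [0.991, -0.131, 0.005, 0.0]
force: [0.9, 0.1, 0.9]
opening: 0.0086
gripper_force: 39.0
t: 3.57
tool_pos: [0.4851, -0.3021, 0.2436]
tool_rot: [0.991, -0.132, -0.0, -0.0]
force: [0.4, 0.7, -0.8]
opening: 0.0084
gripper_force: 39.0
[ 0.4850859  -0.30208957  0.24364723]
```

View pics/w2.png

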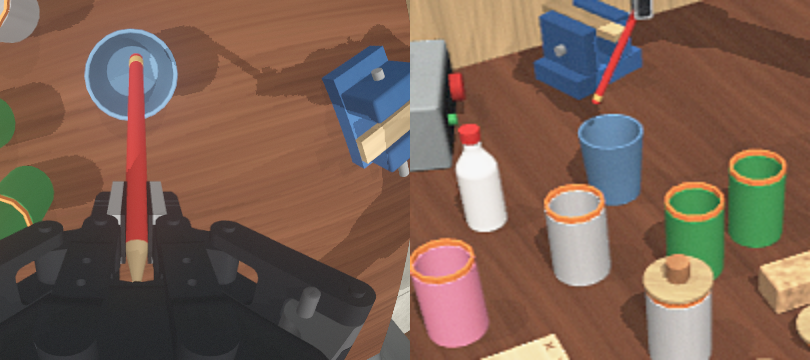

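The pencil is held, with its foot at wrist (286,117) and scene (223.5,110), above the cup.

```bash
python3 - <<'E'
from h import *
s=observe();a=ray('wrist',(286,118),s);print(tri(a,ray('scene',(223.5,109.5))))
print('cup ring',onz(ray('wrist',(281,134.5),s),.095))
E
```

```text
(array([ 0.54878851, -0.31555408,  0.14152392]), np.float64(0.004012309450763667))
cup ring [ 0.53751453 -0.30814402  0.095     ]
```

```bash
python3 -m crank '[[[1,0.2,0.05,-0.3,0,0,0],[1,0,0.05,-0.7,0,0,0],[1,0,0,-0.7,0,0,0],[1,0,0,-0.7,0,0,0],[1,0,0,-0.5,0,0,0],[1,0,0,-0.2,0,0,0],[1,0,0,-0.1,0,0,0],[1,0,0,0,0,0,0]]]' 
python3 - <<'E'
from h import *
s=observe();w=grab_frame('wrist');t=grab_frame('scene');cv2.imwrite('pics/w3.png',np.hstack([w[60:420,150:560],cv2.resize(t[60:240,130:330],(400,360))])[:,:,::-1]);print(s['tool_pos'])
E
```

```text
t: 4.33
tool_pos: [0.4948, -0.2965, 0.1145]
tool_rot: [0.992, -0.13, -0.001, -0.0]
force: [0.2, 0.4, 0.7]
opening: 0.0088
gripper_force: 39.1
[ 0.49477818 -0.29645956  0.11449765]
```

```bash
python3 -m crank '[[[1,0,0,-0.12,0,0,0],[1,0,0,0,0,0,0],[0,0,0,0,0,0,0],[-0.3,0,0,0,0,0,0],[-0.3,0,0,0,0,0,0],[-0.3,0,0,0,0,0,0],[-0.3,0,0,0.4,0,0,0],[-0.3,0,0,0.8,0,0,0],[-0.3,0,0,0.9,0,0,0],[-0.3,0,0,0.9,0,0,0]]]' 
python3 - <<'E'
from h import *
s=observe();w=grab_frame('wrist');t=grab_frame('scene');cv2.imwrite('pics/w4.png',np.hstack([w[60:420,150:560],cv2.resize(t[60:240,130:330],(400,360))])[:,:,::-1]);print(s['tool_pos'])
E
```

```text
t: 5.27
tool_pos: [0.494, -0.297, 0.2314]
tool_rot: [0.991, -0.131, -0.001, -0.0]
force: [0.7, -1.1, -0.7]
opening: 0.0553
gripper_force: 0.0
[ 0.49395825 -0.29699555  0.23144511]
```

View pics/w4.png

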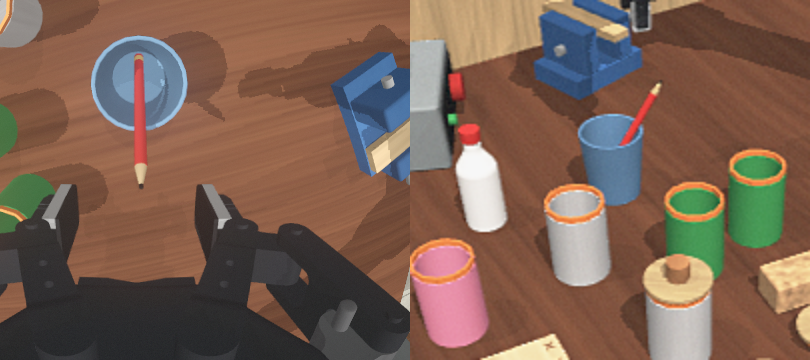

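The pencil stands point up in the cup, at (139,70 to 185) in the crop, and the cup is upright. Next I hover over can_a at the lid's yaw.

```bash
python3 -m crank '[[[-0.3,0.25,0.18,0,0,0,1],[-0.3,0.25,0.18,0,0,0,1],[-0.3,0.25,0.18,0,0,0,1],[-0.3,0.25,0.18,0,0,0,1],[-0.3,0.25,0.18,0,0,0,1],[-0.3,0.25,0.18,0,0,0,1],[-0.3,0.25,0.18,0,0,0,1],[-0.3,0.25,0.18,0,0,0,1],[-0.3,0.25,0.18,0,0,0,1],[-0.3,0.25,0.18,0,0,0,1]]]' >/dev/null && python3 -m crank '[[[-0.3,0.25,0.18,0,0,0,1],[-0.3,0.25,0.18,0,0,0,1],[-0.3,0.25,0.18,0,0,0,1],[-0.3,0.25,0.18,0,0,0,1],[-0.3,0.25,0.18,0,0,0,1],[-0.3,0,0,0,0,0,0.5],[-0.3,0,0,0,0,0,0],[-0.3,0,0,0,0,0,0]]]'
python3 - <<'E'
from h import *
import json
s=observe();w=grab_frame('wrist');cv2.imwrite('pics/w5.png',w[:,:,::-1])
M=R.from_quat(s['tool_rot']).as_matrix();print(s['tool_pos'],np.degrees(np.arctan2(M[1,0],M[0,0])))
json.dump({k:list(map(float,s[k])) for k in('tool_pos','tool_rot')},open('s5.json','w'))
E
```

```text
t: 6.87
tool_pos: [0.6441, -0.1894, 0.2297]
tool_rot: [0.778, 0.628, -0.0, -0.0]
force: [0.1, -0.6, 0.7]
opening: 0.0556
gripper_force: 0.0
[ 0.64405189 -0.18935856  0.22974385] 77.87433142341307
```

View pics/w5.png

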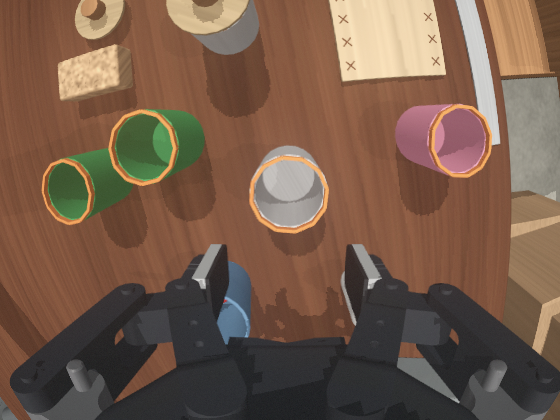

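can_a's ring is centred near (289,193) in the wrist view. Now I fit it on z=0.102 and go to the lid hover.

```bash
cat >> h.py <<'E'
def circ(im,st,lo,hi,roi,z,c0=None,rr=None):
    x0,y0,x1,y1=roi;m=cv2.inRange(hsv(im)[y0:y1,x0:x1],lo,hi);y,x=np.nonzero(m)
    P=np.c_[x+x0,y+y0].astype(float)
    if c0 is not None:
        r=np.hypot(*(P-c0).T);P=P[(r>rr[0])&(r<rr[1])]
    H=cv2.convexHull(P.astype(np.float32))[:,0]
    Q=np.array([onz(ray('wrist',p,st),z)[:2] for p in H])
    A=np.c_[2*Q,np.ones(len(Q))];s=np.linalg.lstsq(A,(Q**2).sum(1),rcond=None)[0]
    r=np.sqrt(s[2]+s[0]**2+s[1]**2);return s[:2],r,np.abs(np.hypot(*(Q-s[:2]).T)-r).max(),H.mean(0)
E
python3 - <<'E'
from h import *
import json
w=cv2.imread('pics/w5.png')[:,:,::-1].copy();s=json.load(open('s5.json'))
for lo in((5,120,170),(5,150,180)):
  for z in (.1,.102):print(circ(w,s,lo,(20,255,255),(240,140,340,245),z,(289,193),(30,44)))
E
python3 -m crank '[[[-0.3,-0.5,0.75,0,0,0,0],[-0.3,-0.6,0.8,0,0,0,0],[-0.3,-0.6,0.8,0,0,0,0],[-0.3,-0.6,0.8,0,0,0,0],[-0.3,-0.6,0.8,0,0,0,0],[-0.3,-0.6,0.8,0,0,0,0],[-0.3,-0.5,0.8,-0.3,0,0,0],[-0.3,-0.5,0.75,-0.4,0,0,0],[-0.3,0,0.15,-0.7,0,0,0],[-0.3,0,0,-0.6,0,0,0]]]' && python3 -m crank '[[[-0.3,0,0,0,0,0,0],[-0.3,0,0,0,0,0,0]]]'
python3 - <<'E'
from h import *
import json
s=observe();w=grab_frame('wrist');cv2.imwrite('pics/w6.png',w[:,:,::-1])
M=R.from_quat(s['tool_rot']).as_matrix();print(s['tool_pos'],np.degrees(np.arctan2(M[1,0],M[0,0])))
json.dump({k:list(map(float,s[k])) for k in('tool_pos','tool_rot')},open('s6.json','w'))
E
```

```text
(array([ 0.64565009, -0.18888963]), np.float64(0.03469631747920129), np.float64(0.0005654851604161154), array([289.4138 , 198.96552], dtype=float32))
(array([ 0.64573874, -0.18841789]), np.float64(0.034442585811365826), np.float64(0.0005613498082133184), array([289.4138 , 198.96552], dtype=float32))
(array([ 0.64475629, -0.18854045]), np.float64(0.03375558631917373), np.float64(0.0016653694000068608), array([280.52942, 196.76471], dtype=float32))
(array([ 0.64485148, -0.18807126]), np.float64(0.03350873415047316), np.float64(0.001653190673668127), array([280.52942, 196.76471], dtype=float32))
t: 7.75
tool_pos: [0.4637, 0.0711, 0.1505]
tool_rot: [0.777, 0.63, 0.001, 0.0]
force: [0.4, -1.0, -0.3]
opening: 0.0555
gripper_force: 0.0
t: 7.92
tool_pos: [0.4638, 0.0685, 0.1501]
tool_rot: [0.778, 0.629, -0.001, -0.0]
force: [0.4, -0.6, 0.9]
opening: 0.0555
gripper_force: 0.0
[0.46382511 0.06849497 0.15012358] 77.9327028982515
```

View pics/w6.png

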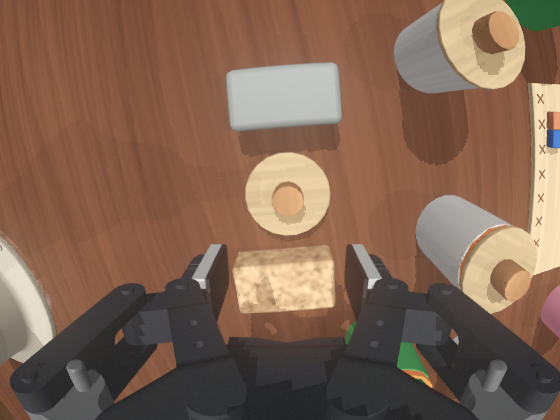

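The lid's flange is centred near (288,194), with grey above and cork below. The fingers will close left to right, along the free direction.

```bash
python3 - <<'E'
from h import *
import json
w=cv2.imread('pics/w6.png')[:,:,::-1].copy();s=json.load(open('s6.json'))
print(circ(w,s,(10,50,165),(30,170,255),(235,145,340,243),.022,(288,194),(30,46)))
b=blob(w,(8,118,150),(17,200,255),(265,170,312,220));print(b[1],b[2],onz(ray('wrist',b[2],s),.044),onz(ray('wrist',b[2],s),.040))
# lid height from two places: top view flange centre
print(tri(ray('wrist',(287.5,194),s),ray('top',(254.58,262.74))))
# lid_b knob
for v in ((507,276),):print('b knob',onz(ray('wrist',v,s),.13))
E
```

```text
(array([0.4643597, 0.070094 ]), np.float64(0.036975669194510286), np.float64(0.0005237629169668606), array([289.875, 194.875], dtype=float32))
105 [286.4       186.2952381] [0.46625634 0.08194826 0.044     ] [0.4660733  0.08112019 0.04      ]
(array([0.46478741, 0.06953948, 0.01741608]), np.float64(0.00047940581062478504))
b knob [0.60466525 0.00965642 0.13      ]
```

```bash
python3 -m crank '[[[-0.3,0,0.04,-0.6,0,0,0],[-0.3,0,0,-0.8,0,0,0],[-0.3,0,0,-0.8,0,0,0],[-0.3,0,0,-0.6,0,0,0],[-0.3,0,0,-0.25,0,0,0],[-0.3,0,0,0,0,0,0]]]' && python3 -m crank '[[[1,0,0,-0.04,0,0,0],[1,0,0,0,0,0,0],[1,0,0,0,0,0,0],[1,0,0,0,0,0,0],[1,0,0,0,0,0,0],[1,0,0,0,0,0,0]]]' 60
```

```text
t: 8.47
tool_pos: [0.4649, 0.0699, 0.0276]
tool_rot: [0.778, 0.629, -0.001, 0.0]
force: [0.1, -0.1, 0.9]
opening: 0.0555
gripper_force: 0.0
t: 8.97
tool_pos: [0.4655, 0.0702, 0.0285]
tool_rot: [0.777, 0.629, 0.001, 0.001]
force: [0.2, -1.2, 7.7]
opening: 0.0236
gripper_force: 58.7
```

```bash
python3 -m crank '[[[1,0,0,0.3,0,0,0],[1,0,0,0.7,0,0,0],[1,0,0,1,0,0,0],[1,0,0,1,0,0,0],[1,0,0,1,0,0,0],[1,0.1,-0.15,0.8,0,0,0],[1,0.4,-0.6,0.2,0,0,0]]]' && python3 -m crank '[[[1,0.5,-0.75,0,0,0,0],[1,0.55,-0.8,0,0,0,0],[1,0.55,-0.8,0,0,0,0],[1,0.55,-0.8,0,0,0,0],[1,0.55,-0.8,0,0,0,0],[1,0.55,-0.8,0,0,0,0],[1,0.5,-0.6,0,0,0,0],[1,0.25,-0.37,-0.2,0,0,0],[1,0,0,-0.6,0,0,0],[1,0,0,-0.5,0,0,0]]]' && python3 -m crank '[[[1,0,0,0,0,0,0],[1,0,0,0,0,0,0]]]'
python3 - <<'E'
from h import *
s=observe();w=grab_frame('wrist');t=grab_frame('scene');cv2.imwrite('pics/w7.png',np.hstack([w[60:420,90:500],cv2.resize(t[80:230,130:300],(390,360))])[:,:,::-1]);print(s['tool_pos'])
E
```

```text
t: 9.55
tool_pos: [0.4847, 0.0434, 0.2334]
tool_rot: [0.776, 0.631, 0.004, 0.002]
force: [1.1, 0.3, -1.4]
opening: 0.0236
gripper_force: 59.0
t: 10.38
tool_pos: [0.6444, -0.1897, 0.1747]
tool_rot: [0.778, 0.628, 0.0, 0.001]
force: [0.7, 0.6, -1.2]
opening: 0.0238
gripper_force: 59.1
t: 10.55
tool_pos: [0.6434, -0.1877, 0.1746]
tool_rot: [0.777, 0.629, -0.001, -0.001]
force: [-0.8, 0.2, -0.1]
opening: 0.0235
gripper_force: 59.1
[ 0.64342021 -0.18770582  0.17456133]
```

View pics/w7.png

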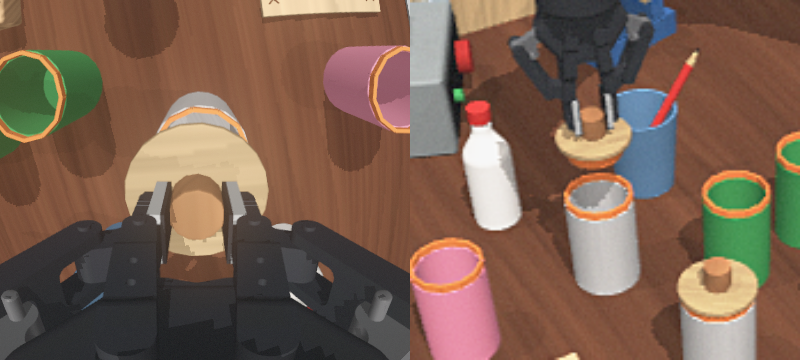

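The lid hangs level above can_a. I check its centre in the grip with a fixed-radius fit of the visible flange edge.

```bash
python3 - <<'E'
from h import *
from scipy.optimize import least_squares
w=grab_frame('wrist');P=[];s=observe()
c=calibration('wrist')
m=cv2.inRange(hsv(w)[175:260,205:370],(12,40,140),(32,150,255))
n,l,st,_=cv2.connectedComponentsWithStats(m);i=1+np.argmax(st[1:,4]);y,x=np.nonzero(l==i)
H=cv2.convexHull(np.c_[x+205,y+175].astype(np.float32))[:,0];H=H[H[:,1]<250]
st0={'tool_pos':np.zeros(3),'tool_rot':[0,0,0,1]}
for z in(-.0065,-.0045): # flange top above TCP in tool z (z down): TCP .0285 vs flange top .022 => +.0065 below TCP
  Q=np.array([onz(ray('wrist',p,st0),-z)[:2] for p in H])
  f=least_squares(lambda v:np.hypot(Q[:,0]-v[0],Q[:,1]-v[1])-.037,[0,0]);print(z,f.x,np.abs(f.fun).max(),len(Q))
  f=least_squares(lambda v:np.hypot(Q[:,0]-v[0],Q[:,1]-v[1])-v[2],[0,0,.037]);print(z,f.x,np.abs(f.fun).max())
# same-camera position of the ring from w5 in tool frame
import json
w5=cv2.imread('pics/w5.png')[:,:,::-1].copy();s5=json.load(open('s5.json'));print(s5['tool_pos'],s['tool_pos'])
E
```

```text
-0.0065 [ 0.0041185  -0.00018459] 0.002790147050014416 15
-0.0065 [6.97020113e-03 8.68533440e-05 3.48867274e-02] 0.002076246970627353
-0.0045 [ 0.00426899 -0.0002523 ] 0.0028861389516968705 15
-0.0045 [7.76172757e-03 8.07768921e-05 3.44223050e-02] 0.0020486073471633684
[0.6440518925228967, -0.18935855582595293, 0.22974385218348517] [ 0.64505724 -0.18798842  0.1766077 ]
```

```bash
python3 - <<'E'
from h import *
w=cv2.imread('pics/w7.png')[:,:410,::-1].copy()
m=cv2.inRange(hsv(w)[110:195,110:285],(12,40,140),(32,150,255))
n,l,st,_=cv2.connectedComponentsWithStats(m);i=1+np.argmax(st[1:,4]);y,x=np.nonzero(l==i)
H=cv2.convexHull(np.c_[x+200,y+170].astype(np.float32))[:,0]
st0={'tool_pos':np.zeros(3),'tool_rot':[0,0,0,1]}
for p in H:
  q=onz(ray('wrist',p,st0),.0065);print(p,(q[:2]*1000).round(1))
k=blob(w,(5,100,120),(17,220,255),(168,170,228,245));b=cv2.boundingRect(k[0]);print('knob',b,k[2])
for uv in((288,272),(288,250),(288,294)):print(uv,onz(ray('wrist',uv,st0),-.0155)*1000)
E
```

```text
[358. 254.] [-0.3 36.4]
[215. 254.] [ -0.4 -36.8]
[214. 252.] [  0.7 -37.2]
[214. 240.] [  7.3 -36.7]
[220. 222.] [ 16.9 -33. ]
[221. 220.] [ 18.  -32.4]
[230. 207.] [ 24.6 -27.6]
[234. 202.] [ 27.1 -25.5]
[255. 181.] [ 37.4 -15.1]
[261. 176.] [ 39.7 -12.2]
[267. 173.] [41.2 -9.4]
[274. 170.] [42.6 -6.1]
[310. 170.] [42.6 10.8]
[312. 171.] [42.1 11.7]
[327. 181.] [37.4 18.9]
[336. 189.] [33.6 23.4]
[340. 195.] [30.6 25.4]
[352. 221.] [17.5 32. ]
[356. 231.] [12.2 34.4]
[358. 247.] [ 3.6 36.1]
knob (170, 174, 54, 66) [196.34894773 207.12830957]
(288, 272) [  1.10585589   0.45619163 -15.5       ]
(288, 250) [ 11.6842149    0.42598409 -15.5       ]
(288, 294) [-10.228822     0.49101318 -15.5       ]
```

```bash
python3 -m crank '[[[1,0.04,-0.01,-0.3,0,0,0],[1,0,0,-0.5,0,0,0],[1,0,0,-0.4,0,0,0],[1,0,0,-0.15,0,0,0],[1,0,0,0,0,0,0]]]' && python3 -m crank '[[[1,0,0,-0.05,0,0,0],[1,0,0,-0.05,0,0,0],[1,0,0,-0.05,0,0,0],[1,0,0,0,0,0,0]]]'
python3 - <<'E'
from h import *
s=observe();w=grab_frame('wrist');t=grab_frame('scene');cv2.imwrite('pics/w8.png',np.hstack([w[60:420,90:500],cv2.resize(t[100:220,160:290],(390,360))])[:,:,::-1]);print(s['tool_pos'],s['force'],s['moment'])
E
```

```text
t: 11.12
tool_pos: [0.6457, -0.1884, 0.1196]
tool_rot: [0.777, 0.629, -0.0, -0.001]
force: [-0.0, -0.1, -0.4]
opening: 0.0236
gripper_force: 59.0
t: 11.45
tool_pos: [0.6462, -0.1888, 0.1151]
tool_rot: [0.777, 0.629, 0.0, 0.0]
force: [-0.0, 0.7, -1.0]
opening: 0.0236
gripper_force: 59.0
[ 0.64616667 -0.18878719  0.11514287] [-0.01073205  0.71049818 -0.96075424] [ 0.08212479 -0.11450786 -0.04184148]
```

```bash
python3 -m crank '[[[1,0,0,-0.05,0,0,0],[1,0,0,-0.05,0,0,0],[1,0,0,-0.05,0,0,0],[1,0,0,0,0,0,0]]]' && python3 -m crank '[[[1,0,0,-0.04,0,0,0],[1,0,0,-0.03,0,0,0],[1,0,0,0,0,0,0]]]'
```

```text
t: 11.88
tool_pos: [0.6463, -0.1888, 0.1097]
tool_rot: [0.777, 0.629, 0.0, 0.0]
force: [-0.9, 0.7, 4.4]
opening: 0.0236
gripper_force: 59.7
t: 12.13
tool_pos: [0.6464, -0.1888, 0.1076]
tool_rot: [0.777, 0.629, 0.0, 0.001]
force: [-3.1, 1.8, 10.8]
opening: 0.0236
gripper_force: 60.5
```

```bash
python3 -m crank '[[[1,0,0,-0.05,0,0,0],[1,0,0,0,0,0,0]]]' && python3 -m crank '[[[1,0,0,-0.05,0,0,0],[1,0,0,0,0,0,0]]]'
```

```text
t: 12.3
tool_pos: [0.6464, -0.1888, 0.1074]
tool_rot: [0.777, 0.629, 0.0, 0.001]
force: [-9.2, 1.9, 27.6]
opening: 0.0235
gripper_force: 61.9
t: 12.47
tool_pos: [0.6464, -0.1889, 0.1073]
tool_rot: [0.777, 0.629, 0.0, 0.001]
force: [-13.7, 2.4, 42.8]
opening: 0.0238
gripper_force: 63.6
```

```bash
python3 -m crank '[[[1,0,0,0.13,0,0,0],[0.2,0,0,0,0,0,0],[-0.2,0,0,0,0,0,0],[-0.2,0,0,0,0,0,0],[-0.2,0,0,0.5,0,0,0],[-0.2,0,0,0.9,0,0,0],[-0.2,0,0,0.9,0,0,0],[-0.2,-0.1,0.6,0.1,0,0,0],[1,-0.15,0.9,0,0,0,0],[1,-0.15,0.9,0,0,0,0]]]' && python3 -m crank '[[[1,-0.15,0.9,0,0,0,0],[1,-0.15,0.9,0,0,0,0],[1,-0.02,0.45,0,0,0,0],[1,0,0,0,0,0,0],[1,0,0,0,0,0,0]]]'
python3 - <<'E'
from h import *
s=observe();w=grab_frame('wrist');t=grab_frame('scene');cv2.imwrite('pics/w9.png',np.hstack([w[60:420,90:500],cv2.resize(t[100:220,160:290],(390,360))])[:,:,::-1]);print(s['tool_pos'],s['opening'])
E
```

```text
t: 13.3
tool_pos: [0.63, -0.0932, 0.2034]
tool_rot: [0.778, 0.628, 0.0, 0.0]
force: [0.9, -0.1, -0.7]
opening: 0.0279
gripper_force: 0.0
t: 13.72
tool_pos: [0.6171, -0.0015, 0.2027]
tool_rot: [0.776, 0.63, -0.0, -0.0]
force: [0.2, -0.3, -0.1]
opening: -0.0002
gripper_force: 0.0
[ 0.6171424  -0.00145076  0.20273163] -0.00018100109055286127
```

View pics/w9.png

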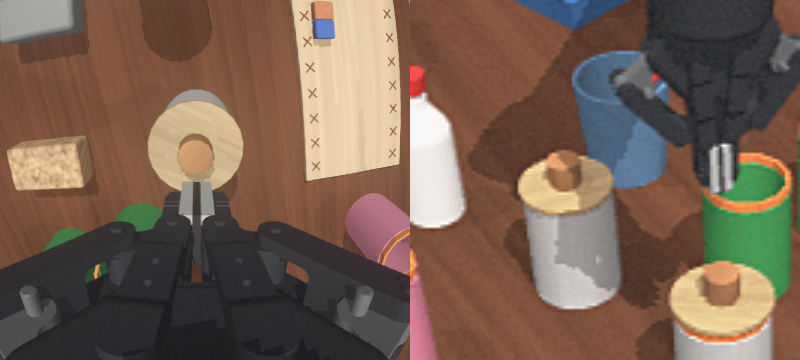

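lid_a is home on can_a, with no orange at the crop's (565,200). lid_b's flange is at wrist (286,205), so I measure its centre.

```bash
python3 - <<'E'
from h import *
s=observe();w=cv2.imread('pics/w9.png')[:,:410,::-1].copy();W=np.zeros((420,560,3),np.uint8);W[60:420,90:500]=w
print(circ(W,s,(12,40,150),(32,170,255),(228,155,342,226),.108,(285.5,206),(35,56)))
E
```

```text
(array([ 0.61585754, -0.00432119]), np.float64(0.0367474286774717), np.float64(0.0004876514433984555), array([289.42307, 186.76923], dtype=float32))
```

```bash
python3 -m crank '[[[1,-0.03,-0.07,-0.5,0,0,0],[1,0,0,-0.7,0,0,0],[1,0,0,-0.4,0,0,0],[1,0,0,-0.1,0,0,0],[1,0,0,0,0,0,0],[1,0,0,-0.05,0,0,0],[1,0,0,-0.05,0,0,0],[1,0,0,-0.05,0,0,0],[1,0,0,0,0,0,0]]]' && python3 -m crank '[[[1,0,0,-0.05,0,0,0],[1,0,0,-0.05,0,0,0],[1,0,0,0,0,0,0]]]'
```

```text
t: 14.57
tool_pos: [0.6166, -0.0058, 0.1299]
tool_rot: [0.777, 0.629, 0.001, 0.001]
force: [-0.2, -0.5, 0.9]
opening: -0.0002
gripper_force: 0.1
t: 14.82
tool_pos: [0.6166, -0.0057, 0.1261]
tool_rot: [0.777, 0.629, 0.0, 0.001]
force: [-0.4, -0.9, 4.3]
opening: -0.0
gripper_force: 1.7
```

```bash
python3 -m crank '[[[1,0,0,-0.05,0,0,0],[1,0,0,-0.05,0,0,0],[1,0,0,0,0,0,0]]]' && python3 -m crank '[[[1,0,0,-0.05,0,0,0],[1,0,0,-0.03,0,0,0],[1,0,0,0,0,0,0]]]'
```

```text
t: 15.07
tool_pos: [0.6166, -0.0058, 0.1231]
tool_rot: [0.777, 0.629, 0.001, 0.001]
force: [-3.3, -0.7, 14.9]
opening: -0.0001
gripper_force: 7.6
t: 15.32
tool_pos: [0.6168, -0.0058, 0.1229]
tool_rot: [0.777, 0.629, 0.001, 0.002]
force: [-12.2, -2.5, 45.7]
opening: 0.0002
gripper_force: 22.6
```

```bash
python3 -m crank '[[[1,0,0,0.15,0,0,0],[1,0,0,0.6,0,0,0],[1,0,0,0.9,0,0,0],[1,0,0,0.9,0,0,0],[1,-0.5,0.5,0.5,0,0,0],[1,-0.6,0.6,0,0,0,0],[1,-0.6,0.6,0,0,0,0],[1,-0.6,0.6,0,0,0,0],[1,0,0,0,0,0,0],[1,0,0,0,0,0,0]]]'
python3 - <<'E'
from h import *
t=grab_frame('scene');cv2.imwrite('pics/end.png',cv2.resize(t[100:280,130:370],(800,600),interpolation=2)[:,:,::-1])
a=grab_frame('top');b=cv2.imread('pics/top0.png')[:,:,::-1]
for n,z in(('T',1),): print(cv2.absdiff(a,b.copy()).max(2)[100:330,110:300].__gt__(40).sum())
E
```

```text
t: 16.15
tool_pos: [0.5231, 0.0879, 0.2408]
tool_rot: [0.776, 0.631, 0.0, 0.0]
force: [1.0, -0.4, -0.4]
opening: -0.0
gripper_force: 0.0
7844
```

View pics/end.png

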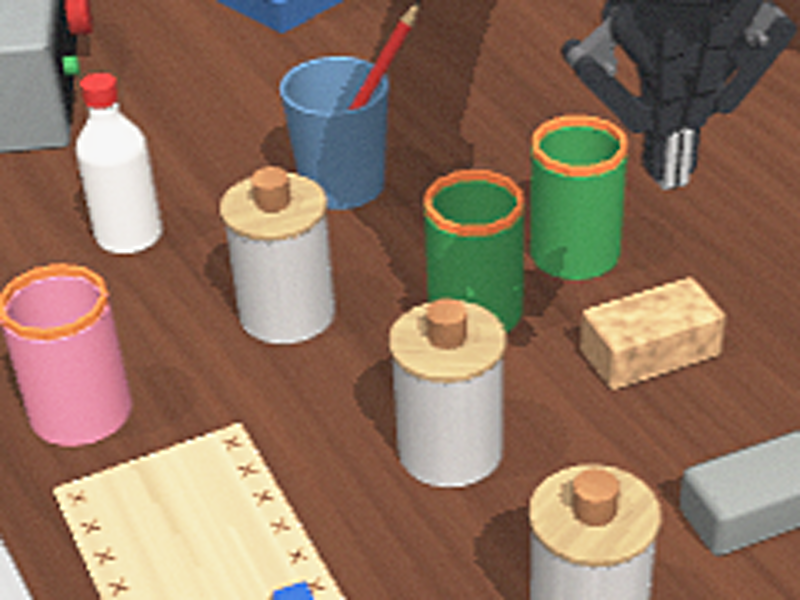

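Both lids are flush with no orange showing, at (275,230) and (447,370). The pencil stands point up in the upright cup, and the gripper is clear of everything.

```bash
python3 -c "
from plant import *
print(close_job())"
```

```text
the job is handed in; nothing more can be done
None
```

The job is handed in at about 16 s of the 64 s allowed: in the last picture both lids are fully home with no orange showing, the pencil stands point up in the upright cup, and nothing in view looks displaced (the verdict itself was not reported back).

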